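# Sort the hardware, then unlatch the trailer hitch and hold its tongue up

### The job

Get the trailer hitch on the red stand ready for greasing: first clear the loose hardware beside it, the eye pin into the tray that holds eye pins and the bush into the tray that holds bushes. Then pull the spring latch on the coupler sideways by its upright tab, towards the side where its hook hangs down, lift the tongue off the ball until the coupler's lower rim is about 3 cm above the top of the ball, and finish while holding it up there in the gripper. Leave the other tools and things on the bench where they are.

Things in the scene. Friction and masses are not known exactly. Their poses are not given: they have to be found in the camera images.
- eye_pin: the loose steel eye pin, lying flat on the bench: a round shaft 16 mm thick running from x = -40 to +30 mm in its own frame, with a flat eye (ring 34 mm across, 12 mm thick) round x = -48 mm (95 mm long over all). Origin: under the shaft near its middle, on the bench, shaft axis 8 mm above it; own x along the shaft, away from the eye. 150 g. Not the two fixed samples in the tray
- bush: the loose steel spacer bush, a short thick-walled tube standing on end: 40 mm outside, 24 mm bore, 26 mm high, 140 g. Origin: centre of its underside. Not the two fixed samples in the tray
- pin_tray: the fixed grey tray for eye pins, 180 (own x) x 140 (own y) x 36 mm high, walls and floor 4 mm thick, open above. Two sample eye pins are fixed in it, lying along own y and filling the part from x = +13 mm to the +x wall; the rest of the floor is free. Origin: centre of its underside, on the bench
- bush_tray: the fixed grey tray for bushes, same size as the pin tray. Two sample bushes (26 mm high) are fixed in it, standing in the part from x = +38 mm to the +x wall; the rest of the floor is free. Origin: centre of its underside, on the bench
- stand: the fixed red hitch stand, base plate 340 (own x) x 100 (own y) x 12 mm. Origin: centre of its underside, on the bench. A 50 mm tow ball stands at own x = -120 mm, its centre 80 mm and its top 105 mm above the bench; the tongue's hinge pin runs along own y at own x = +130 mm, 90 mm above the bench, between two ears 108 mm high. Own -x is the end with ball and coupler, roughly towards the robot
- drawbar: the tongue: a coupler (a steel box 80 x 69 mm open below, roof 34 mm above the origin, lower rim 12 mm below it) on a 36 mm square aluminium tube that runs back to the hinge. Origin: centre of the coupler's socket, which is the ball's centre when seated; 250 mm from the hinge axis and 10 mm below it. Own x towards the hinge, own y across, as the stand's when seated. It weighs about 0.6 kg with the latch, 3 to 5 N to lift at the coupler; it falls back when let go
- tongue (a joint): angle of the tongue about its hinge, rad: 0 seated on the ball, growing as the coupler is lifted (250 mm rise per rad), stop at 0.7. At 0.15 the coupler's lower rim is level with the top of the ball, at 0.27 about 30 mm above it
- latch_tab (a point): centre of the upright steel tab on top of the coupler by which the latch is pulled: 12 mm thick (drawbar y) x 26 mm (drawbar x) x 40 mm high, standing up from 20 mm below this point (where the latch plate and the coupler's roof lie) to 20 mm above it; seated, this point is 142 mm above the bench, straight above the ball. The tab moves with the latch and the tongue, and can be used to lift the tongue
- latch (a joint): travel of the latch, m: 0 sprung shut, growing as it is pulled along the drawbar's +y, stop at 0.016. The spring takes 4 N at the start and 10.4 N at the stop and shuts it when let go. Shut, its toe (on the +y side) is hooked under the square flange below the ball, with about 2 mm of play, and the tongue cannot be lifted; from 0.010 it is free, and must be kept so until the coupler is 20 mm up; after that it may spring back
- grease_tin: bystander: flat round steel tin, 52 mm across, 40 mm high, to be left where it is
- offcut: bystander: small wooden block 50 x 40 x 30 mm high, to be left where it is
- hammer: bystander: hammer lying on the bench, to be left where it is
- wrench: bystander: wrench lying on the bench, to be left where it is
- screwdriver: bystander: screwdriver lying on the bench, to be left where it is
- oil_bottle: bystander: grey plastic bottle, 54 mm across, 130 mm high, upright, to be left where it is
- try_square: bystander: try square (wooden stock, steel blade) lying flat, to be left where it is

How it is judged:
By the outcome, as a careful person would: the job done as asked, in the order asked, and still so for the second after the job is handed in, while the arm keeps its last pose, push and grip.
It also fails if it takes over 64 s, if anything falls off the work surface, if the arm or the gripper's body presses on something with over 40 N, if the wrist force passes 120 N, or if a joint passes its speed limit or range.

### The arm

A 6-joint arm with a two-finger parallel gripper is mounted at the origin on the work surface. World frame = base frame: x ahead of the robot, y to its left, z up, the work surface at z = 0. Lengths are in mm, angles in degrees, forces in N, time in s.
With the tool pointing down it reaches from about 350 to 850 mm from the base axis. Payload 8.1 kg.
Tool frame: the origin (TCP) lies at the centre of the arm's flange, where the gripper is bolted on; the fingertips stand 173 mm ahead of it and the grasp point (between the pads) lies 155 mm ahead of it; z points along the fingers, y is the line along which they close (so a half turn about z gives the same grasp; the last joint's range is limited). The gripper opens to 85 mm and grips with 20 to 120 N. Pads are 22 mm wide; open, the fingers measure 114 mm over their backs; the gripper's body (76 mm by 85 mm) begins 54 mm behind the grasp point. The pads swing forward as they close: fully open they stand 13 mm farther back than shut.
Start: joints at [-79.091, 7.471, 85.268, -0, 87.261, -4.893], TCP at [163.411, -577.325, 404.692] pointing down, gripper open.
Joint ranges: [-169.43, 169.43], [-51.17, 129.36], [1.28, 143.12], [-76.62, 256.62], [0, 156.53], [-152.29, 152.29]. Speed limits (degrees/s): [136.94, 136.94, 159.86, 180, 180, 180].

### API

Orientations are given as [roll, pitch, yaw] about the fixed x, y, z axes, in that order (R = Rz(yaw) Ry(pitch) Rx(roll)).
In Python, from bench import * gives the robot as it stands.
- The arm moves only by the shell command python3 -m jog 'ROWS' [FORCE]. ROWS is text: rows parted by semicolons, each of 7 numbers parted by spaces: the shift along the tool's x, y, z scaled (see below), then the turn, a rotation vector about the tool's x, y, z scaled (see below), then the closure, from -1 (fully open) to 1 (shut). In form: tx ty tz wx wy wz hand; .... A call has 1 to 5 rows; each row shifts and turns the commanded pose from where the row before left it, along the tool's axes as they then stand; what a row does not reach is not made up. The controller multiplies each number of a shift by 0.1 m and each number of a turn by 60 degrees. A row lasts 1/8 s, in which the tool goes at most 62.5 mm and 10.7 degrees, less where a joint would pass 70% of its speed; a pose out of reach is approached as far as the arm can. A call with a number of a shift or a turn outside -1 to 1 is refused whole. A call with a gripper value outside its range is refused whole. The fingers move at their own pace and stop on an object; FORCE is the grip in N (left out, the last holds). Time passes only in rows, so rows that do not move let the fingers close. It gives the time, the measured TCP pose, the force, the opening and the grip force at its end, in the units of the state.
- sense(): the state, without advancing time (a new reading comes with each control period).
- snapshot(name): name is "scene" or "top" or "wrist"; returns a dict with "img" (420x560x3 uint8, red, green, blue), "fx", "fy", "cx", "cy" (pixels), "extrinsics" (4x4, takes a point from camera to world coordinates). Camera axes: x right, y down, z forward; pixel columns grow to the right and rows downward; lengths in mm; the calibration is good to about 2 mm. The wrist camera is an equidistant fisheye: a pixel r from the principal point sees the ray r / f radians off the axis. A picture is of the moment at which its call begins. There is no depth.
- hand_in(): hands the job in; it is judged then, once.
The state is a dict: "time": time; "joint_pos": joint angles; "qd": joint speeds; "joint_efforts": joint torques, N m; "tool_pos": TCP position; "tcp_rot": TCP orientation; "ft_force": force on the tool from outside, world axes, zero at the start; "wrist_torque": the same for the moment, N m; "finger_gap": finger opening in mm; "grip_force": force on a finger pad.
Only numpy, scipy, OpenCV 4.12 (cv2) and the standard library are available. Lean on these libraries where they do the work, as an engineer would, in place of code of your own. Each camera call takes 0.05 s, during which the arm holds its last target. There are 200 camera calls.

## Working session

There is one attempt and no reset: what is moved stays moved. The work goes in short steps, Python scripts to look and compute and a shell command to move; the robot and the scene stay as the last step left them, time stands still between calls to the robot, and variables do not carry over. Pictures are saved under pics/ and viewed, at most 10 in all, crops included, and the job is handed in when it is done.

```bash
ls; mkdir -p pics
cat > h.py <<'E'
from bench import *
import numpy as np, cv2
from scipy.spatial.transform import Rotation as R
def snap(n,f):
    s=snapshot(n); cv2.imwrite(f'pics/{f}.png',s['img'][:,:,::-1]); np.save(f'pics/{f}.npy',{k:np.array(v) for k,v in s.items()},allow_pickle=True); return s
def ray(s,u,v,fish=False):
    x=(u-s['cx'])/s['fx'];y=(v-s['cy'])/s['fy']
    if fish:
        r=np.hypot(x,y); d=np.array([x/r*np.sin(r),y/r*np.sin(r),np.cos(r)]) if r>0 else np.array([0,0,1.])
    else: d=np.array([x,y,1.])
    E=np.array(s['extrinsics']); return E[:3,3],E[:3,:3]@d
def at(s,u,v,z,fish=False):
    o,d=ray(s,u,v,fish); return (o+d*(z-o[2])/d[2]).round(1)
def load(f): return np.load(f'pics/{f}.npy',allow_pickle=True).item()
E
python3 - <<'E'
from h import *
for n in ('scene','top'):
    s=snap(n,n); print(n,s['fx'],np.array(s['extrinsics']).round(2).tolist())
print(sense())
E
```

```text
pics
scene 465.59985401326566 [[-0.39, 0.55, -0.74, 1520.82], [0.92, 0.25, -0.3, 395.75], [0.01, -0.8, -0.6, 937.77], [0.0, 0.0, 0.0, 1.0]]
top 394.6329432605501 [[-0.03, -0.99, 0.16, 334.83], [-1.0, 0.03, -0.0, -14.91], [-0.0, -0.16, -0.99, 1436.48], [0.0, 0.0, 0.0, 1.0]]
{'time': 0.1, 'joint_pos': array([-7.90911781e+01,  7.51157323e+00,  8.53260894e+01,  4.89228915e-04,
        8.72619497e+01, -4.89366946e+00]), 'qd': array([-0.03006772, -0.09711128, -0.14948381,  0.04472521,  0.07281336,
        0.0848131 ]), 'joint_efforts': array([ 8.37178159e-04, -5.70948923e+01, -5.01942801e+01, -1.73693170e-04,
        8.05425982e-03, -1.11252217e-05]), 'tool_pos': array([ 163.36833341, -577.10177177,  403.71158911]), 'tcp_rot': array([-1.79900792e+02, -8.98445567e-03,  1.58024598e+01]), 'ft_force': array([-0.2061969 ,  0.2414597 , -0.06408395]), 'wrist_torque': array([-0.02667652,  0.003794  , -0.00169742]), 'grip_force': 0.0, 'finger_gap': 85.56995298164566}
```

View pics/top.png

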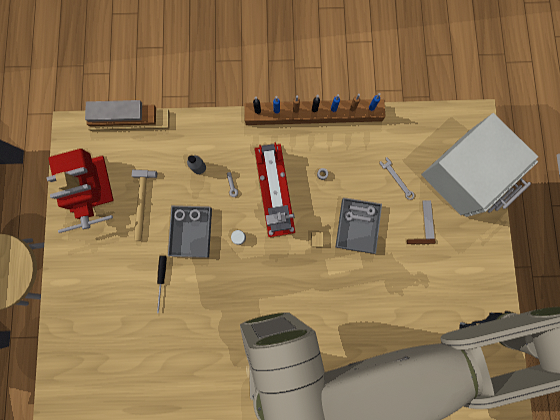

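View pics/scene.png

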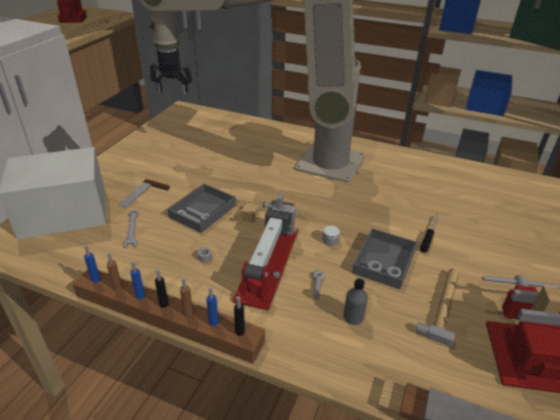

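The top view shows the bush at about (323,173), the loose eye pin at (232,184), the pin tray at (359,225), the bush tray at (190,232) and the stand at (273,190). I'll enlarge the relevant part.

Run:
```python
from h import *
i=cv2.imread('pics/top.png')[135:265,160:390]
cv2.imwrite('pics/topc.png',cv2.resize(i,None,fx=3.4,fy=3.4,interpolation=cv2.INTER_CUBIC))
s=load('top')
for n,u,v,z in [('bush',323,173,26),('pin',232,184,8),('ptray',359,225,36),('btray',190,232,36)]: print(n,at(s,u,v,z))
```

```text
bush [ 669.6 -173.    26. ]
pin [642.6 163.    8. ]
ptray [ 473.6 -291.1   36. ]
btray [466.9 310.8  36. ]
```

View pics/topc.png

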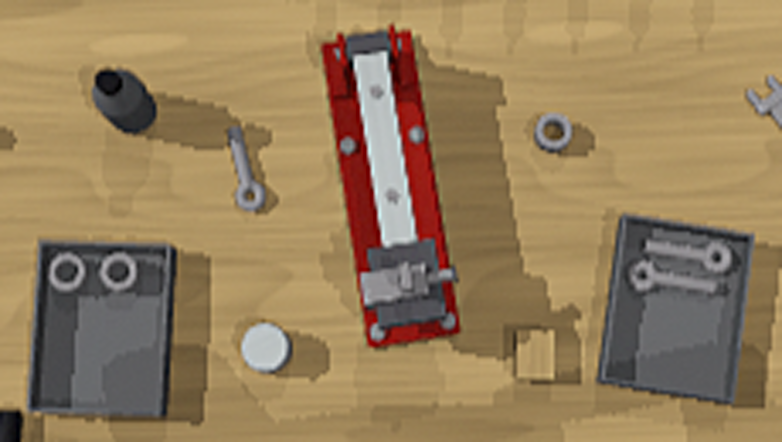

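The crop shows these features, in crop pixels:
- **Pin:** eye at (250,195), shaft end at (235,130).
- **Bush:** (553,131).
- **Tab:** about (410,275).
- **Latch plate:** it comes out on the left at about (362,288), which is +y.
- **Trays:** the samples are at the far side of both.

```bash
cat >> h.py <<'E'
def goto(p,yaw=None,st=None):
    """tool-frame shift (units of 0.1 m) and z turn (units of 60 deg) from present pose, tool kept vertical"""
    st=st or sense(); Rm=R.from_euler('xyz',st['tcp_rot'],degrees=True)
    sh=Rm.inv().apply(np.array(p)-st['tool_pos'])/100
    out=dict(pos=st['tool_pos'].round(1).tolist(),rot=st['tcp_rot'].round(1).tolist(),shift=sh.round(3).tolist())
    if yaw is not None:
        d=(yaw-st['tcp_rot'][2]+90)%180-90
        T=R.from_euler('xyz',[180,0,st['tcp_rot'][2]+d],degrees=True)
        out['turn']=((Rm.inv()*T).as_rotvec(degrees=True)/60).round(3).tolist(); out['yawto']=round(st['tcp_rot'][2]+d,1)
    print(out)
E
python3 - <<'E'
from h import *
s=load('top'); c=lambda u,v,z: at(s,160+(u+.5)/3.4-.5,135+(v+.5)/3.4-.5,z)
e=c(250,195,10);t=c(235,130,10);d=(t-e)[:2];print('pin eye',e,'tip',t,'len',np.hypot(*d),'ang',np.degrees(np.arctan2(d[1],d[0])))
print('bush',c(553,131,26))
for n,P in (('pt',[(622,215),(752,235),(735,402),(600,382)]),('bt',[(40,242),(175,245),(165,413),(32,410)])):
    q=np.array([c(*p,36) for p in P]); print(n,q.mean(0),np.linalg.norm(np.diff(q,axis=0),axis=1)); x=(q[0]+q[1]-q[2]-q[3]);print('xang',np.degrees(np.arctan2(x[1],x[0])))
P=[(323,42),(408,32),(460,335),(370,347)]
q=np.array([c(*p,12) for p in P]);print('stand',q.mean(0),q.tolist()); x=(q[0]+q[1]-q[2]-q[3]);a=np.arctan2(x[1],x[0]);print(np.degrees(a)); print('ball',q.mean(0)[:2]-120*np.array([np.cos(a),np.sin(a)]))
print('tab',c(410,275,150))
goto([e[0]+.5*d[0]-50,e[1]+.5*d[1],404],0)
E
```

```text
pin eye [612.  158.8  10. ] tip [684.6 174.3  10. ] len 74.23617716450654 ang 12.051632968483469
bush [ 669.  -170.3   26. ]
pt [ 473.1   -290.575   36.   ] [138.38843882 176.91085326 140.89971611]
xang -10.07247783743895
bt [471.425 310.95   36.   ] [142.90223931 176.1314282  138.09308455]
xang -2.73327309596359
stand [616.55    7.225  12.   ] [[780.4, 76.3, 12.0], [788.9, -17.5, 12.0], [453.4, -62.9, 12.0], [443.5, 33.0, 12.0]]
7.514813183969071
ball [497.58067014  -8.46890178]
tab [501.4 -12.  150. ]
{'pos': [163.4, -577.1, 403.7], 'rot': [-179.9, -0.0, 15.8], 'shift': [6.21, -5.971, 0.008], 'turn': [-0.002, 0.0, 0.263], 'yawto': np.float64(-0.0)}
```

```bash
python3 -m jog '0 0 0 0 0 0.063 -1;0.42 -0.417 0 0 0 0 -1;0.42 -0.417 0 0 0 0 -1;0.42 -0.417 0 0 0 0 -1;0.42 -0.417 0 0 0 0 -1'>/dev/null
python3 -m jog '0.42 -0.417 0 0 0 0 -1;0.42 -0.417 0 0 0 0 -1;0.42 -0.417 0 0 0 0 -1;0.42 -0.417 0 0 0 0 -1;0.42 -0.417 0 0 0 0 -1'>/dev/null
python3 -m jog '0.42 -0.417 0 0 0 0 -1;0.42 -0.417 0 0 0 0 -1;0.42 -0.417 0 0 0 0 -1;0.42 -0.417 0 0 0 0 -1;0.42 -0.417 0 0 0 0 -1'
python3 -m jog '0.05 0 0 0 0 0 -0.3;0 0 0 0 0 0 -0.3'
python3 - <<'E'
from h import *
s=snap('wrist','w1'); print(s['fx'],s['cx'],s['cy'],np.array(s['extrinsics']).round(2).tolist())
goto([651,167,404],12)
E
```

```text
time: 1.98
tool_pos: [617.6, 118.0, 404.2]
tcp_rot: [180.0, 0.0, 12.0]
ft_force: [1.4, -1.1, 0.9]
finger_gap: 85.2
grip_force: 0.0
time: 2.22
tool_pos: [621.8, 117.2, 403.8]
tcp_rot: [180.0, 0.1, 12.1]
ft_force: [-1.4, -0.1, 0.7]
finger_gap: 55.7
grip_force: 0.0
325.19226210127806 280.11822585458526 209.533425258864 [[0.21, -0.93, -0.31, 701.65], [-0.98, -0.2, -0.07, 133.97], [-0.0, 0.32, -0.95, 372.4], [0.0, 0.0, 0.0, 1.0]]
{'pos': [621.6, 116.5, 404.2], 'rot': [180.0, 0.1, 12.0], 'shift': [0.393, -0.433, 0.001], 'turn': [0.0, 0.001, -0.0], 'yawto': np.float64(12.0)}
```

View pics/w1.png

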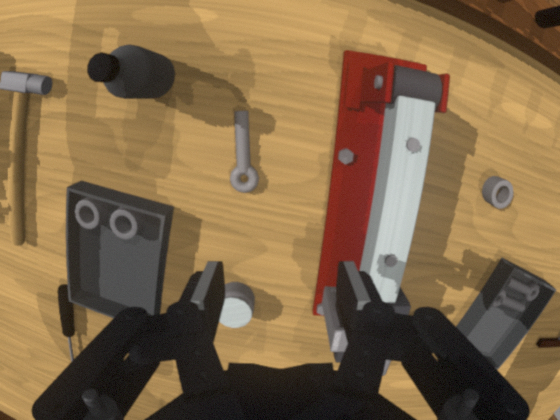

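The wrist view shows the pin's eye at (244,178) and its shaft tip at (241,111). The bottle base is near (172,77) and the bush's upper rim at (502,193).

Run:
```python
from h import *
s=load('w1'); f=lambda u,v,z: at(s,u,v,z,True)
e=f(244,178,12);t=f(241.5,110,14);d=(t-e)[:2];print(e,t,np.hypot(*d),np.degrees(np.arctan2(d[1],d[0])))
print('bottle',f(172,77,3),f(140,98,3),f(102,67,130)); print('bush',f(502,193,26))
print('tin',f(235,312,40))
u=d/np.hypot(*d); g=e[:2]+40*u; goto([*g,300],np.degrees(np.arctan2(d[1],d[0])))
```

```text
[612.  157.2  12. ] [687.3 174.2  14. ] 77.19514233421681 12.72202022789654
bottle [711.6 263.5   3. ] [682.  299.8   3. ] [710.4 282.7 130. ]
bush [ 671.6 -169.8   26. ]
tin [447.5 138.   40. ]
{'pos': [621.6, 116.5, 404.2], 'rot': [180.0, 0.1, 12.0], 'shift': [0.392, -0.423, 1.041], 'turn': [0.0, 0.001, -0.012], 'yawto': np.float64(12.7)}
```

```bash
python3 -m jog '0.392 -0.423 0 0 0 -0.012 -0.3;0 0 0.5 0 0 0 -0.3;0 0 0.5 0 0 0 -0.3;0 0 0.4 0 0 0 -0.3;0 0 0 0 0 0 -0.3'
python3 - <<'E'
from h import *
s=snap('wrist','w2'); goto([651,166,177],12.7)
E
```

```text
time: 2.9
tool_pos: [649.2, 164.8, 260.6]
tcp_rot: [-180.0, 0.5, 12.6]
ft_force: [-0.2, -0.6, 0.1]
finger_gap: 55.6
grip_force: 0.0
{'pos': [650.5, 165.3, 264.0], 'rot': [180.0, 0.2, 12.7], 'shift': [0.009, -0.006, 0.87], 'turn': [0.0, 0.003, -0.001], 'yawto': np.float64(12.7)}
```

View pics/w2.png

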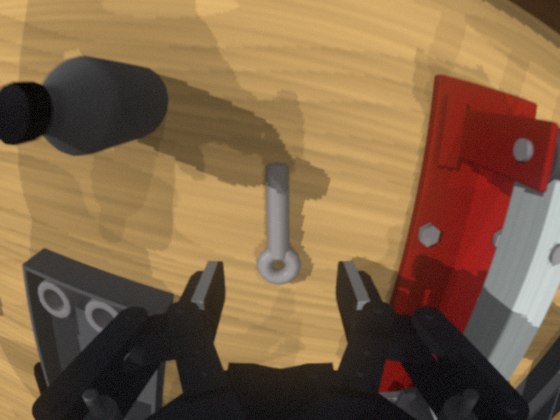

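The pin is centred between the pads at column 278, with its shaft running straight up the image, so I'll descend and grip.

```bash
python3 -m jog '0 0 0.4 0 0 0 -0.3;0 0 0.3 0 0 0 -0.3;0 0 0.17 0 0 0 -0.3;0 0 0 0 0 0 -0.3;0 0 0 0 0 0 1' 60
python3 -m jog '0 0 0 0 0 0 1;0 0 0 0 0 0 1;0 0 0 0 0 0 1'
python3 -m jog '0 0 -0.3 0 0 0 1;0 0 -0.5 0 0 0 1;0 0 -0.6 0 0 0 1;0 0 -0.6 0 0 0 1;0 0 0 0 0 0 1'
python3 - <<'E'
from h import *
a=np.radians(-10.07); X=np.array([np.cos(a),np.sin(a)]);Y=np.array([-X[1],X[0]])
c=np.array([473.1,-290.6])-38*X   # pin line
# tool x (towards pin tip) along +-Y ; grasp at pin x=-8, pin mid x=-17.5
for sg,yaw in ((1,80-.07),(-1,-100.07)):
    g=c+sg*9.5*Y; print(sg,g,yaw); goto([*g,376]); print((yaw-sense()['tcp_rot'][2]),sense()['joint_pos'].round(0))
E
```

```text
time: 3.58
tool_pos: [652.4, 166.8, 180.2]
tcp_rot: [180.0, -0.2, 12.7]
ft_force: [-0.5, 0.4, -0.3]
finger_gap: 38.6
grip_force: 0.0
time: 3.95
tool_pos: [652.3, 166.8, 179.8]
tcp_rot: [180.0, -0.2, 12.7]
ft_force: [-1.2, -0.7, 6.1]
finger_gap: 13.2
grip_force: 58.6
time: 4.58
tool_pos: [652.9, 167.1, 386.5]
tcp_rot: [180.0, -0.8, 12.7]
ft_force: [0.2, -0.2, -1.8]
finger_gap: 13.0
grip_force: 58.9
1 [ 437.34648163 -274.6020025 ] 79.93
{'pos': [652.9, 167.1, 386.5], 'rot': [180.0, -0.8, 12.7], 'shift': [-3.078, 3.832, 0.067]}
67.180551608032 [10. 19. 74.  0. 86. 87.]
-1 [ 434.0243085  -293.30930497] -100.07
{'pos': [652.9, 167.1, 386.5], 'rot': [180.0, -0.8, 12.7], 'shift': [-3.152, 4.007, 0.066]}
-112.819448391968 [10. 19. 74.  0. 86. 87.]
```

Run:
```python
from h import *
s=snap('wrist','w3'); print(sense()['ft_force'])
cv2.imwrite('pics/w3c.png',cv2.imread('pics/w3.png')[130:400,130:430])
```

```text
[-0.36354088 -0.30870378 -2.46622803]
```

View pics/w3c.png

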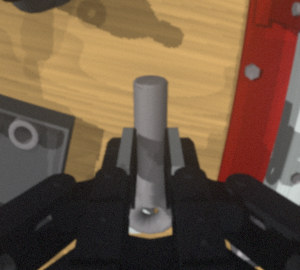

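The pin is held squarely by its shaft. Next I carry it over to the pin tray.

```bash
python3 -m jog '-0.385 0.479 0 0 0 0 1;-0.385 0.479 0 0 0 0 1;-0.385 0.479 0 0 0 0 1;-0.385 0.479 0 0 0 0 1;-0.385 0.479 0 0 0 0 1' >/dev/null
python3 -m jog '-0.385 0.479 0 0 0 0 1;-0.385 0.479 0 0 0 0 1;-0.385 0.479 0 0 0 0 1;0 0 0 0 0 -0.16 1;0 0 0 0 0 -0.16 1' >/dev/null
python3 -m jog '0 0 0 0 0 -0.16 1;0 0 0 0 0 -0.16 1;0 0 0 0 0 -0.16 1;0 0 0 0 0 -0.16 1;0 0 0 0 0 -0.16 1' 
python3 -m jog '0 0 0.5 0 0 0 1;0 0 0 0 0 0 1'
python3 - <<'E'
from h import *
s=snap('wrist','w4'); print(sense()['ft_force']);goto([437.3,-274.6,190],80)
E
```

```text
time: 6.5
tool_pos: [434.9, -274.5, 375.3]
tcp_rot: [-179.8, -0.1, 80.3]
ft_force: [-0.6, -0.3, -2.4]
finger_gap: 13.0
grip_force: 59.0
time: 6.75
tool_pos: [433.3, -273.3, 321.6]
tcp_rot: [-179.4, -0.3, 79.9]
ft_force: [-0.6, 0.3, -1.7]
finger_gap: 13.2
grip_force: 59.0
[ 1.03475935 -0.3035728  -1.75124431]
{'pos': [434.2, -274.0, 324.5], 'rot': [-179.6, -0.2, 79.9], 'shift': [-0.005, 0.04, 1.345], 'turn': [-0.006, -0.003, -0.001], 'yawto': np.float64(80.0)}
```

View pics/w4.png

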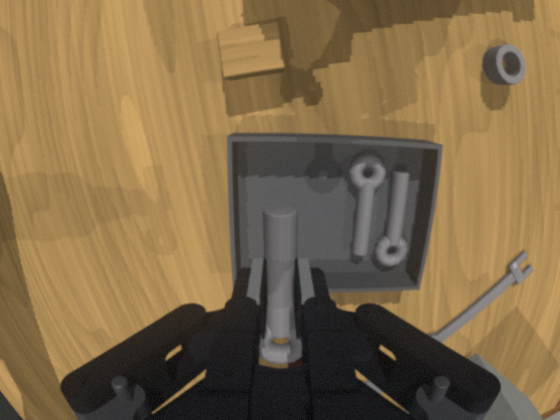

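The tray rim corners are at about (230,136), (441,145) and (422,289). The samples are on the right of the image and the free part is under the pin. The bush is at (508,63).

Run:
```python
from h import *
s=load('w4'); f=lambda u,v,z: at(s,u,v,z,True)
A,B,C=f(230,136,36),f(441,145,36),f(422,289,36); print(A,B,C,np.linalg.norm(A-B),np.linalg.norm(B-C),'centre',(A+C)/2); d=B-A; a=np.arctan2(d[1],d[0]);print(np.degrees(a)); print('bush',f(509,60,26))
X=np.array([np.cos(a),np.sin(a)]);Y=np.array([-X[1],X[0]]); g=((A+C)/2)[:2]-38*X+9.5*Y; print(g); goto([*g,182])
```

```text
[ 402.3 -207.8   36. ] [ 574.8 -241.2   36. ] [ 553.5 -379.    36. ] 175.7037563628051 139.43647299039088 centre [ 477.9 -293.4   36. ]
-10.958193632018444
bush [ 668.  -168.7   26. ]
[ 442.39876696 -276.84969931]
{'pos': [434.2, -274.0, 324.5], 'rot': [-179.6, -0.2, 79.9], 'shift': [-0.019, 0.095, 1.425]}
```

```bash
python3 -m jog '-0.02 0.06 0.5 0 0 0 1;0 0 0.4 0 0 0 1;0 0 0.3 0 0 0 1;0 0 0.17 0 0 0 1;0 0 0 0 0 0 1'
python3 - <<'E'
from h import *
goto([440,-276,186],80)
E
```

```text
time: 7.42
tool_pos: [440.9, -277.9, 190.5]
tcp_rot: [-179.9, -0.0, 79.9]
ft_force: [0.2, 0.6, -2.2]
finger_gap: 13.0
grip_force: 59.2
{'pos': [440.9, -277.9, 190.5], 'rot': [-179.9, -0.0, 79.9], 'shift': [0.017, -0.013, 0.045], 'turn': [-0.001, -0.001, -0.001], 'yawto': np.float64(80.0)}
```

Next I lower it the last bit, release, rise, and head for the bush.

```bash
python3 -m jog '0 0 0.04 0 0 0 1;0 0 0.01 0 0 0 1;0 0 0 0 0 0 0;0 0 0 0 0 0 0;0 0 0 0 0 0 0'
python3 -m jog '0 0 -0.4 0 0 0 0;0 0 -0.6 0 0 0 0;0 0 -0.4 0 0 0 -0.5;0 0 0 0 0 0 -0.5'
python3 - <<'E'
from h import *
s=snap('wrist','w5')
goto([669,-169.5,300],60)
E
```

```text
time: 8.05
tool_pos: [441.2, -278.1, 186.1]
tcp_rot: [180.0, 0.0, 79.9]
ft_force: [0.1, -0.7, 0.9]
finger_gap: 42.8
grip_force: 0.0
time: 8.55
tool_pos: [442.3, -279.0, 330.5]
tcp_rot: [179.6, 0.2, 79.9]
ft_force: [0.6, -0.9, -0.2]
finger_gap: 64.2
grip_force: 0.0
{'pos': [441.6, -278.4, 327.8], 'rot': [179.8, 0.1, 79.9], 'shift': [1.47, 2.048, 0.283], 'turn': [0.004, 0.001, 0.332], 'yawto': np.float64(60.0)}
```

View pics/w5.png

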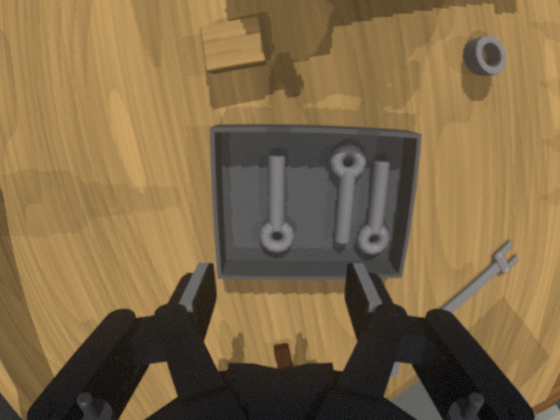

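The pin lies in the free part of its tray at about (277,205). I move on to the bush at (486,54).

```bash
python3 - <<'E'
from h import *
print(at(load('w5'),487,53,26,True))
E
python3 -m jog '0.294 0.41 0 0 0 0 -0.5;0.294 0.41 0 0 0 0 -0.5;0.294 0.41 0 0 0 0 -0.5;0.294 0.41 0 0 0 0 -0.5;0.294 0.41 0 0 0 0 -0.5'
python3 -m jog '0 0 0.3 0 0 0 -0.5;0 0 0 0 0 0 -0.5'
python3 - <<'E'
from h import *
s=snap('wrist','w6'); goto([669,-169.5,176],80)
# predict bush appearance
g=cv2.cvtColor(s['img'],cv2.COLOR_RGB2GRAY)
E=np.array(s['extrinsics'])
def proj(p):
    q=E[:3,:3].T@(np.array(p)-E[:3,3]); th=np.arctan2(np.hypot(q[0],q[1]),q[2]); r=th/np.hypot(q[0],q[1]); return s['cx']+s['fx']*r*q[0],s['cy']+s['fy']*r*q[1]
im=s['img'][:,:,::-1].copy()
for t in np.arange(0,360,6):
    for r in (12,20):
        u,v=proj([669+r*np.cos(np.radians(t)),-169.5+r*np.sin(np.radians(t)),26]); cv2.circle(im,(int(round(u)),int(round(v))),0,(0,0,255),-1)
u,v=map(int,proj([669,-169.5,26])); print(u,v); cv2.imwrite('pics/w6c.png',cv2.resize(im[max(v-100,0):v+100,u-100:u+100],None,fx=3,fy=3))
E
```

```text
[ 663.1 -170.5   26. ]
time: 9.22
tool_pos: [669.3, -168.0, 323.0]
tcp_rot: [-179.8, -0.0, 79.9]
ft_force: [0.4, -1.3, 0.5]
finger_gap: 64.2
grip_force: 0.0
time: 9.48
tool_pos: [667.0, -168.0, 289.7]
tcp_rot: [-179.5, -0.1, 80.0]
ft_force: [-0.1, 0.1, -0.8]
finger_gap: 64.0
grip_force: 0.0
{'pos': [667.3, -168.6, 292.0], 'rot': [-179.6, -0.1, 80.0], 'shift': [-0.007, 0.026, 1.16], 'turn': [-0.006, -0.001, -0.001], 'yawto': np.float64(80.0)}
285 216
```

View pics/w6c.png

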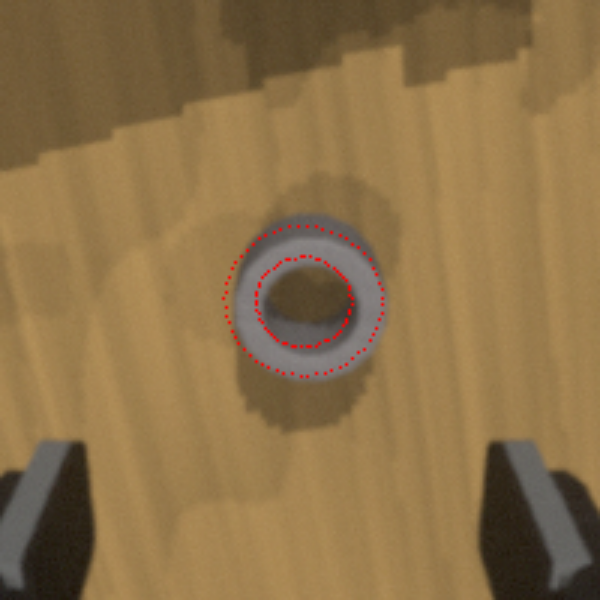

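The bush is about 2 mm right of and 2 mm below the prediction. I correct that, descend and grip.

```bash
python3 -m jog '-0.03 0.04 0.4 0 0 0 -0.5;0 0 0.4 0 0 0 -0.5;0 0 0.25 0 0 0 -0.5;0 0 0.11 0 0 0 -0.5;0 0 0 0 0 0 -0.5' 60
python3 -m jog '0 0 0 0 0 0 1;0 0 0 0 0 0 1;0 0 0 0 0 0 1;0 0 0 0 0 0 1'
python3 -m jog '0 0 -0.3 0 0 0 1;0 0 -0.5 0 0 0 1;0 0 -0.6 0 0 0 1;0 0 -0.6 0 0 0 1;0 0 0 0 0 0 1'
python3 - <<'E'
from h import *
a=np.radians(-2.73); X=np.array([np.cos(a),np.sin(a)]); g=np.array([471.4,311])-25*X; print(g,sense()['joint_pos'].round(0)); goto([*g,376])
E
```

```text
time: 10.15
tool_pos: [671.6, -173.1, 179.9]
tcp_rot: [-180.0, -0.0, 79.9]
ft_force: [-0.6, -0.4, 0.5]
finger_gap: 64.1
grip_force: 0.0
time: 10.65
tool_pos: [673.0, -173.1, 182.3]
tcp_rot: [179.8, 0.0, 79.9]
ft_force: [-1.3, -0.4, 5.6]
finger_gap: 37.5
grip_force: 61.0
time: 11.28
tool_pos: [673.5, -173.1, 389.2]
tcp_rot: [179.2, 0.1, 79.9]
ft_force: [0.4, -0.5, -1.5]
finger_gap: 37.7
grip_force: 60.8
[446.42837317 312.19073654] [-19.  22.  70.   0.  87.  -9.]
{'pos': [673.5, -173.1, 389.2], 'rot': [179.2, 0.1, 79.9], 'shift': [4.383, -3.084, 0.079]}
```

```bash
python3 -m jog '0.487 -0.343 0 0 0 0 1;0.487 -0.343 0 0 0 0 1;0.487 -0.343 0 0 0 0 1;0.487 -0.343 0 0 0 0 1;0.487 -0.343 0 0 0 0 1' >/dev/null
python3 -m jog '0.487 -0.343 0 0 0 0 1;0.487 -0.343 0 0 0 0 1;0.487 -0.343 0 0 0 0 1;0.487 -0.343 0 0 0 0 1;0 0 0 0 0 0 1'
python3 - <<'E'
from h import *
goto([446.4,312.2,187],80)
s=snap('wrist','w7')
E
```

```text
time: 12.52
tool_pos: [442.1, 316.0, 378.9]
tcp_rot: [-179.9, -0.0, 80.3]
ft_force: [-0.3, -0.9, -2.2]
finger_gap: 37.2
grip_force: 60.9
{'pos': [442.1, 316.0, 378.9], 'rot': [-179.9, -0.0, 80.3], 'shift': [-0.03, 0.052, 1.919], 'turn': [-0.002, -0.0, 0.004], 'yawto': np.float64(80.0)}
```

View pics/w7.png

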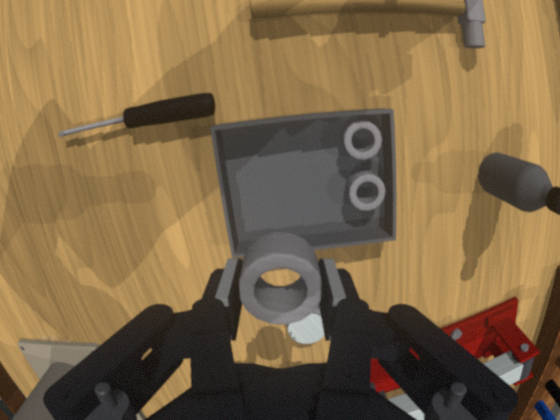

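The bush tray's rim corners are at (214,127), (393,110), (395,240) and (236,255), with the samples on the right and the free floor on the left. The bush is held upright. That was my last picture, so the rest goes by numbers.

```bash
python3 - <<'E'
from h import *
s=load('w7'); f=lambda u,v,z: at(s,u,v,z,True)
q=np.array([f(214,127,36),f(393,110,36),f(395,240,36),f(236,255,36)]);print(q,q.mean(0),np.linalg.norm(np.diff(q,axis=0),axis=1))
E
python3 -m jog '-0.03 0.04 0.5 0 0 0 1;0 0 0.5 0 0 0 1;0 0 0.45 0 0 0 1;0 0 0.3 0 0 0 1;0 0 0 0 0 0 1'
python3 - <<'E'
from h import *
goto([446.4,312.2,188],80)
E
```

```text
[[389.6 387.4  36. ]
 [564.7 376.9  36. ]
 [556.1 238.5  36. ]
 [383.  251.4  36. ]] [473.35 313.55  36.  ] [175.4145376  138.6669391  173.58001037]
time: 13.2
tool_pos: [446.9, 306.9, 201.4]
tcp_rot: [-179.7, 0.3, 79.9]
ft_force: [-0.0, -0.8, -1.3]
finger_gap: 37.4
grip_force: 60.8
{'pos': [446.9, 306.9, 201.4], 'rot': [-179.7, 0.3, 79.9], 'shift': [0.052, -0.013, 0.134], 'turn': [-0.005, 0.004, -0.002], 'yawto': np.float64(80.0)}
```

```bash
python3 -m jog '0.04 0 0.1 0 0 0 1;0 0 0.04 0 0 0 1;0 0 0 0 0 0 1'
python3 -m jog '0 0 0 0 0 0 -0.4;0 0 0 0 0 0 -0.4;0 0 0 0 0 0 -0.4'
python3 -m jog '0 0 -0.4 0 0 0 -0.4;0 0 -0.6 0 0 0 -0.4;0 0 -0.6 0 0 0 -0.4;0 0 -0.4 0 0 0 -0.4;0 0 0 0 0 0 -0.4'
python3 - <<'E'
from h import *
s=snap('wrist','w8'); snap('scene','s8'); snap('top','t8')
# bush check: predicted vs tray: find bright annulus by Hough
E=np.array(s['extrinsics']); g=cv2.medianBlur(cv2.cvtColor(s['img'],cv2.COLOR_RGB2GRAY),3)
c=cv2.HoughCircles(g,cv2.HOUGH_GRADIENT,1,20,param1=90,param2=22,minRadius=12,maxRadius=32)
for u,v,r in (c[0] if c is not None else []): print((u,v,r),at(s,u,v,30,True))
goto([498,-10,376],7)
print(sense()['joint_pos'].round(0))
E
```

```text
time: 13.58
tool_pos: [448.9, 313.2, 191.3]
tcp_rot: [180.0, -0.0, 79.9]
ft_force: [0.4, 0.7, -2.4]
finger_gap: 37.5
grip_force: 60.9
time: 13.95
tool_pos: [448.8, 313.2, 191.1]
tcp_rot: [180.0, -0.0, 79.9]
ft_force: [-0.2, -0.5, 0.1]
finger_gap: 60.2
grip_force: 0.0
time: 14.58
tool_pos: [449.6, 313.6, 395.9]
tcp_rot: [179.6, -0.3, 79.9]
ft_force: [0.3, -0.2, -0.9]
finger_gap: 59.8
grip_force: 0.0
(np.float32(276.5), np.float32(184.5), np.float32(17.7)) [448.7 313.9  30. ]
(np.float32(346.5), np.float32(137.5), np.float32(18.0)) [529.4 351.3  30. ]
(np.float32(296.5), np.float32(316.5), np.float32(19.1)) [443.2 141.7  30. ]
(np.float32(352.5), np.float32(186.5), np.float32(17.7)) [529.1 297.8  30. ]
{'pos': [448.3, 312.9, 389.4], 'rot': [-179.9, 0.1, 79.9], 'shift': [-3.092, 1.053, 0.137], 'turn': [-0.0, 0.002, 1.216], 'yawto': np.float64(7.0)}
[30. -0. 95. -0. 85. 40.]
```

The bush stands at (449,314), as planned. Now I position above the coupler.

```bash
python3 -m jog '-0.515 0.1755 0 0 0 0 -0.4;-0.515 0.1755 0 0 0 0 -0.4;-0.515 0.1755 0 0 0 0 -0.4;-0.515 0.1755 0 0 0 0 -0.4;-0.515 0.1755 0 0 0 0 -0.4' >/dev/null
python3 -m jog '-0.515 0.1755 0 0 0 0 -0.4;0 0 0 0 0 0.1726 -0.4;0 0 0 0 0 0.1726 -0.4;0 0 0 0 0 0.1726 -0.4;0 0 0 0 0 0.1726 -0.4' >/dev/null
python3 -m jog '0 0 0 0 0 0.1726 -0.4;0 0 0 0 0 0.1726 -0.4;0 0 0 0 0 0.1726 -0.4;0 0 0 0 0 0 -0.4;0 0 0 0 0 0 -0.4'
python3 - <<'E'
from h import *
s=snap('wrist','w9'); goto([498,-10,376],7.5)
E=np.array(s['extrinsics'])
def proj(p):
    q=E[:3,:3].T@(np.array(p)-E[:3,3]); r=np.hypot(q[0],q[1]); k=np.arctan2(r,q[2])/r; return s['cx']+s['fx']*k*q[0],s['cy']+s['fy']*k*q[1]
print([np.round(proj([498,-10,z])) for z in (122,162)])
im=s['img'].astype(int)
red=((im[...,0]>90)&(im[...,0]>2.2*im[...,1])).astype(np.uint8)
u0,v0=map(int,proj([498,-10,150]))
g=cv2.cvtColor(s['img'],cv2.COLOR_RGB2GRAY)
ch=' .:-=+*#%@'
for v in range(v0-75,v0+75,3): print('%3d '%v+''.join('R' if red[v,u] else ch[g[v,u]*10//256] for u in range(u0-90,u0+90,2)))
print('u from',u0-90)
E
```

```text
time: 16.6
tool_pos: [498.1, -9.5, 389.5]
tcp_rot: [-180.0, 0.1, 7.7]
ft_force: [1.0, 0.8, 0.2]
finger_gap: 60.0
grip_force: 0.0
{'pos': [498.2, -9.6, 389.8], 'rot': [-180.0, 0.1, 7.6], 'shift': [-0.002, 0.004, 0.138], 'turn': [-0.0, 0.001, 0.002], 'yawto': np.float64(7.5)}
[array([281., 213.]), array([281., 233.])]<stdin>:12: RuntimeWarning: overflow encountered in scalar multiply
Traceback (most recent call last):
OverflowError: Python integer 256 out of bounds for uint8
```

I've used all ten pictures, and a text dump of the image would just be viewing another one, so I won't do that. I'll measure instead: the stand's red edges give the axis, and detected line segments near the tab give its faces.

Run:
```python
from h import *
s=load('w9'); img=s['img']; hsv=cv2.cvtColor(img,cv2.COLOR_RGB2HSV)
m=(((hsv[...,0]<6)|(hsv[...,0]>174))&(hsv[...,1]>170)&(hsv[...,2]>50)).astype(np.uint8)
m=cv2.morphologyEx(m,cv2.MORPH_OPEN,np.ones((3,3)))
n,l,st,_=cv2.connectedComponentsWithStats(m)
vv,uu=np.nonzero(m); P=np.array([at(s,u,v,12,True)[:2] for u,v in zip(uu,vv)])
P=P[(np.abs(P[:,1])<110)&(P[:,0]<660)&(P[:,0]>400)]
a=np.radians(7.5); X=np.array([np.cos(a),np.sin(a)]);Y=np.array([-X[1],X[0]])
q=(P-[498,-10])@np.array([X,Y]).T
L=[];
for x in range(-45,140,15):
    k=q[(q[:,0]>=x)&(q[:,0]<x+15)]
    if len(k)>20: L.append((x+7.5,k[:,1].min(),k[:,1].max()))
print(np.round(L,1).tolist(),'front',np.percentile(q[:,0],.5))
g=cv2.cvtColor(img,cv2.COLOR_RGB2GRAY)
for x1,y1,x2,y2 in cv2.createLineSegmentDetector().detect(g)[0][:,0]:
    if max(abs(x1-281),abs(x2-281))<30 and 195<min(y1,y2) and max(y1,y2)<260 and np.hypot(x2-x1,y2-y1)>8:
        A=at(s,x1,y1,162,True);B=at(s,x2,y2,162,True)
        print(np.round([x1,y1,x2,y2]).tolist(),[(np.array([X,Y])@(p[:2]-[498,-10])).round(1).tolist() for p in (A,B)])
```

```text
[[37.5, -46.3, 49.4], [52.5, -45.8, 49.2], [67.5, -45.6, 48.9], [82.5, -45.2, 49.6], [97.5, -45.9, 49.6], [112.5, -45.8, 49.5], [127.5, -46.7, 49.5], [142.5, -45.5, 49.5]] front 32.99833218690145
[276.0, 195.0, 303.0, 202.0] [[25.6, 3.4], [21.5, -14.0]]
[272.0, 216.0, 271.0, 246.0] [[11.9, 6.0], [-9.2, 6.5]]
[273.0, 247.0, 283.0, 247.0] [[-10.2, 5.1], [-10.1, -1.6]]
[283.0, 212.0, 272.0, 213.0] [[14.0, -1.3], [13.9, 5.8]]
[289.0, 229.0, 304.0, 229.0] [[2.9, -5.5], [2.8, -15.3]]
[286.0, 244.0, 286.0, 214.0] [[-8.2, -3.7], [12.8, -3.1]]
[305.0, 228.0, 304.0, 213.0] [[3.3, -16.0], [13.8, -14.8]]
[288.0, 202.0, 289.0, 214.0] [[21.1, -4.3], [12.8, -5.4]]
[271.0, 211.0, 273.0, 199.0] [[15.3, 6.5], [23.0, 5.3]]
```

The fit is consistent. The stand lies at 7.5°, and the tab measures about 24 x 10 mm with its centre at about (499.7, -8.3), straight above the ball estimate. I descend over it, then close.

```bash
python3 -m jog '0.017 -0.011 0.3 0 0 0 -0.4;0 0 0.3 0 0 0 -0.4;0 0 0.2 0 0 0 -0.4;0 0 0.08 0 0 0 -0.4;0 0 0 0 0 0 -0.4' 100
python3 - <<'E'
from h import *
goto([499.7,-8.3,302],7.5); print(sense()['ft_force'].round(1))
E
```

```text
time: 17.27
tool_pos: [499.8, -8.3, 302.5]
tcp_rot: [-180.0, 0.0, 7.5]
ft_force: [0.9, -0.4, 0.2]
finger_gap: 59.9
grip_force: 0.0
{'pos': [499.8, -8.3, 302.5], 'rot': [-180.0, 0.0, 7.5], 'shift': [-0.001, 0.0, 0.005], 'turn': [-0.0, 0.001, 0.0], 'yawto': np.float64(7.5)}
[ 0.9 -0.4  0.2]
```

```bash
python3 -m jog '0 0 0 0 0 0 1;0 0 0 0 0 0 1;0 0 0 0 0 0 1;0 0 0 0 0 0 1;0 0 0 0 0 0 1' 100
python3 -m jog '0 -0.04 0 0 0 0 1;0 -0.05 0 0 0 0 1;0 -0.04 0 0 0 0 1;0 0 0 0 0 0 1;0 0 0 0 0 0 1'
```

```text
time: 17.9
tool_pos: [500.2, -8.6, 303.7]
tcp_rot: [179.9, -0.1, 7.4]
ft_force: [-1.9, -3.3, 5.6]
finger_gap: 10.6
grip_force: 97.9
time: 18.52
tool_pos: [498.7, 3.5, 303.7]
tcp_rot: [179.8, -0.1, 7.4]
ft_force: [-0.4, -9.3, 4.6]
finger_gap: 10.6
grip_force: 98.1
```

The latch has travelled 12 mm and the side force of 9.3 N matches its spring (8.9 N expected). I pull a little further, then lift along the hinge arc.

```bash
python3 -m jog '0 -0.015 0 0 0 0 1;0.05 0 -0.055 0 -0.0215 0 1;0.05 0 -0.055 0 -0.0215 0 1;0 0 0 0 0 0 1'
python3 - <<'E'
from h import *
st=sense(); r=R.from_euler('xyz',st['tcp_rot'],degrees=True); print(r.as_matrix()[:,2], st['ft_force'])
a=np.radians(7.5);X=np.array([np.cos(a),np.sin(a)]);Y=np.array([-X[1],X[0]])
g=st['tool_pos']+r.apply([0,0,157]); d=g[:2]-[499.8,-8.3]; print('grasp',g.round(1),'along X,Y',d@X,d@Y)
E
```

```text
time: 19.02
tool_pos: [508.4, 6.2, 313.7]
tcp_rot: [179.8, 2.6, 7.4]
ft_force: [-0.3, -10.1, -0.8]
finger_gap: 10.6
grip_force: 97.4
[-0.04491408 -0.00867015 -0.99895323] [ -0.31876403 -10.11732342  -0.80914892]
grasp [501.3   4.9 156.9] along X,Y 3.224863779769951 12.856200546873923
```

It lifts with no jam: the load change is about 5 N, as expected. I carry on to about 0.27 rad.

```bash
python3 -m jog '0.099 0 -0.11 0 -0.043 0 1;0.099 0 -0.11 0 -0.043 0 1;0.099 0 -0.11 0 -0.043 0 1;0 0 0 0 0 0 1'
python3 -m jog '0.099 0 -0.11 0 -0.043 0 1;0.099 0 -0.11 0 -0.043 0 1;0 0 0 0 0 0 1;0 0 0 0 0 0 1;0 0 0 0 0 0 1'
python3 - <<'E'
from h import *
st=sense(); r=R.from_euler('xyz',st['tcp_rot'],degrees=True); print(st['ft_force'].round(1))
a=np.radians(7.5);X=np.array([np.cos(a),np.sin(a)]);Y=np.array([-X[1],X[0]])
H=np.array([499.8,-8.3])+250*X; d=st['tool_pos'][:2]-H
print('tilt',np.degrees(np.arcsin(-r.as_matrix()[:2,2]@X)),'theta from TCP',np.arctan2(213.7,250)*-1+np.arctan2(st['tool_pos'][2]-90,-d@X),'radius',np.hypot(d@X,st['tool_pos'][2]-90),np.hypot(250,213.7),'lat',d@Y)
E
```

```text
time: 19.52
tool_pos: [540.8, 10.4, 344.0]
tcp_rot: [179.8, 10.4, 7.4]
ft_force: [-2.8, -8.1, 0.1]
finger_gap: 10.8
grip_force: 97.6
time: 20.15
tool_pos: [563.9, 13.4, 360.9]
tcp_rot: [179.8, 15.5, 7.4]
ft_force: [-1.6, -10.1, -0.9]
finger_gap: 10.5
grip_force: 97.6
[ -1.6 -10.1  -0.9]
tilt 15.54277771425509 theta from TCP 0.2678686101307901 radius 327.31954078151574 328.88856775509845 lat 13.119890487844316
```

The TCP arc puts it at 0.27 rad, with the grip and the latch force unchanged. I'll check numerically in the wrist image that the tongue followed and the tab didn't slip: the tube should come out 36 mm wide at the expected plane.

Run:
```python
from h import *
s=snap('wrist','w10'); snap('scene','s10'); a=np.radians(7.5)
c=np.array([499.8,-8.3,80]); X=np.array([np.cos(a),np.sin(a),0]);Y=np.array([-X[1],X[0],0]); H=c+250*X+[0,0,10]
def meas(s,th,u,v,zt):
    Rm=R.from_rotvec(th*Y).as_matrix(); ex,ez=Rm@X,np.array([0,0,1.])
    ez=Rm@ez; o=H+Rm@(c-H); p,d=ray(s,u,v,True); t=((zt-(p-o)@ez)/(d@ez)); q=p+t*d-o; return (q@ex).round(0),(q@Y).round(1)
for name,s,ths in (('w9',load('w9'),(0,)),('w10',s,(0.27,0.2,0.0))):
    g=cv2.cvtColor(np.array(s['img']),cv2.COLOR_RGB2GRAY); print(name)
    for x1,y1,x2,y2 in cv2.createLineSegmentDetector().detect(g)[0][:,0]:
        if np.hypot(x2-x1,y2-y1)<45 or max(y1,y2)>230: continue
        o=[(meas(s,t,x1,y1,28),meas(s,t,x2,y2,28)) for t in ths]
        if all(abs(q[1])<45 and 20<q[0]<260 for q in o[0]): print(np.round([x1,y1,x2,y2]).tolist(),[[(float(q[0]),float(q[1])) for q in w] for w in o])
```

```text
w9
[256.0, 1.0, 256.0, 154.0] [[(163.0, 17.8), (41.0, 17.7)]]
[302.0, 157.0, 303.0, 1.0] [[(39.0, -17.9), (163.0, -17.5)]]
[234.0, 177.0, 232.0, 1.0] [[(23.0, 35.8), (164.0, 36.6)]]
[328.0, 1.0, 327.0, 148.0] [[(164.0, -36.7), (46.0, -36.8)]]
w10
[270.0, 1.0, 271.0, 187.0] [[(136.0, 17.4), (40.0, 17.4)], [(140.0, 17.7), (37.0, 17.8)], [(147.0, 18.3), (21.0, 19.2)]]
[338.0, 188.0, 341.0, 1.0] [[(40.0, -17.9), (138.0, -17.8)], [(37.0, -20.8), (141.0, -19.2)], [(20.0, -29.6), (148.0, -23.0)]]
[273.0, 187.0, 334.0, 187.0] [[(40.0, 16.1), (41.0, -15.8)], [(37.0, 16.5), (38.0, -18.4)], [(21.0, 17.5), (21.0, -26.6)]]
[244.0, 176.0, 236.0, 1.0] [[(46.0, 31.2), (137.0, 34.1)], [(44.0, 32.9), (141.0, 35.2)], [(30.0, 38.0), (148.0, 37.8)]]
[353.0, 1.0, 345.0, 134.0] [[(138.0, -23.9), (68.0, -20.1)], [(142.0, -25.6), (68.0, -22.7)], [(149.0, -30.1), (61.0, -30.3)]]
```

At 0.27 rad the tube measures ±17.5 mm, parallel, and meets the coupler at x = 40 mm just as when seated. The tongue is therefore raised at 0.27 rad with no slip, so I hand in while holding.

```bash
python3 -c "
from bench import *
s=sense(); print(s['time'],s['tool_pos'],s['grip_force']); print(hand_in())"
```

```text
20.25 [563.87598871  13.3703555  360.97191395] 97.63157486915588
the job is handed in; nothing more can be done
None
```

I handed the job in at 20.3 s: the eye pin and bush are in their trays, the latch is pulled to its hook side, and the gripper is holding the tongue at about 0.27 rad, so the coupler's rim is about 3 cm above the ball.

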